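# Lay the turning tool out in turret order

### The arm

A 6-joint arm with a two-finger parallel gripper is mounted at the origin on the work surface. World frame = base frame: x ahead of the robot, y to its left, z up, the work surface at z = 0. Lengths are in m, angles in rad, forces in N, time in s.
With the tool pointing down it reaches from about 0.275 to 0.725 m from the base axis. Payload 15.9 kg.
Tool frame: the origin (TCP) lies midway between the tips of the shut fingers; the grasp point (between the pads) lies 19 mm behind it (manip.pinch_z is the distance from the TCP to the grasp point, in m); z points along the fingers, y is the line along which they close (so a half turn about z gives the same grasp; the last joint's range is limited). The gripper opens to 85 mm and grips with 20 to 120 N. Pads are 22 mm wide; open, the fingers measure 114 mm over their backs; the gripper's body (76 mm by 85 mm) begins 54 mm behind the grasp point. The pads swing forward as they close: fully open they stand 13 mm farther back than shut.
Start: joints at [-1.105, 0.213, -0.034, 1.323, 0, 1.571], TCP at [0.225, -0.447, 0.231] pointing down, gripper open.
Joint ranges: [-2.98, 2.98], [-0.74, 1.72], [-1.14, 1.35], [-2.1, 2.04], [-1.57, 1.44], [-3.14, 3.14]. Speed limits (rad/s): [1.89, 1.89, 2.39, 2.57, 3.14, 3.14].

### API

Orientations are given as a rotation vector (axis times angle).
In Python, from workcell import manip gives the robot as it stands.
- The arm moves only by the tool carry_out, never from a script. Its argument "increments" is a list of rows, each an object of numbers: "fingers": the closure, from -1 (fully open) to 1 (shut); "dx", "dy", "dz": the shift along the world's x, y, z in units of 30 mm (1.0 is 30 mm); "ax", "ay", "az": the turn, a rotation vector about the world's x, y, z in degrees. In form: [{"fingers": .., "dx": .., "dy": .., "dz": .., "ax": .., "ay": .., "az": ..}, ...]. A call has 1 to 10 rows; each row shifts and turns the commanded pose from where the row before left it; what a row does not reach is not made up. A row lasts 1/12 s, in which the tool goes at most 41.7 mm and 7.16 degrees, less where a joint would pass 70% of its speed; a pose out of reach is approached as far as the arm can. A call is refused whole if a number of a shift passes 1 or a number of a turn 7.16, either way. A call with a gripper value outside its range is refused whole. The fingers move at their own pace and stop on an object; the grip force is fixed at half the most. Time passes only in rows, so rows that do not move let the fingers close. It gives the time, the measured TCP pose, the force, the opening and the grip force at its end, in the units of the state.
- manip.get_state(): the state, without advancing time (a new reading comes with each control period).
- manip.grab_frame(name): name is "scene" or "side" or "wrist"; returns a dict with "image" (420x560x3 uint8, red, green, blue), "vfov" (degrees; the focal length in pixels is half the picture's height over the tangent of half this angle, whatever the lens; pixels are square), "cx", "cy" (the principal point, pixels), "k1" (the pictures are not rectified: a ray, as slopes to the right and down, at radius r is drawn at 1 + k1 r^2 times it, then the intrinsics apply), "extrinsics" (4x4, takes a point from camera to world coordinates); the wrist camera has in their place "mount" (4x4, takes a point from camera to tool coordinates, whose origin is the TCP and whose axes are the flange's). Camera axes: x right, y down, z forward; pixel columns grow to the right and rows downward; lengths in m; the calibration is good to about 2 mm. A picture is of the moment at which its call begins: read the wrist's pose just before it. There is no depth.
- manip.close_job(): hands the job in; it is judged then, once.
The state is a dict: "clock": time; "qpos": joint angles; "joint_vel": joint speeds; "joint_efforts": joint torques, N m; "ee_pos": TCP position; "tcp_rot": TCP orientation; "wrist_force": force on the tool from outside, world axes, zero at the start; "torque": the same for the moment, N m; "opening": finger opening in m; "gripper_force": force on a finger pad.
Only numpy, scipy, OpenCV 4.12 (cv2) and the standard library are available. Lean on these libraries where they do the work, as an engineer would, in place of code of your own. Each camera call takes 0.05 s, during which the arm holds its last target. There are 200 camera calls.

### The job

Push the red ejector knob of the tool-setting block all the way in so that the square-shank turning tool is pushed out, then draw the tool out of the block and lay it gently on the black mat, right way up, midway between the boring bar and the blue parting tool. It must lie parallel to the boring bar, pointing the same way and with its cutting end level with the boring bar's; leave the other tools and the things around them where they are.

Things in the scene. Friction and masses are not known exactly. Their poses are not given: they have to be found in the camera images.
- setting_block: Grey block bolted to the table: 105 long (x), 50 wide, 56 mm high (screw heads to 61), foot plate 115 x 124 x 12 mm. Level pocket 23 x 23 mm, 90 deep, open at the front, floor 18 mm and axis 28 mm above the table; clamp screws slack, so the tool is loose in it. Origin on the table under the middle of the pocket's mouth; +x points out of the mouth, the way the tool comes out; the block lies at -x.
- ejector (a joint): Travel of the spring ejector plunger, m: 0 = sprung back, 0.030 = fully in. It moves along the block's +x and pushes the tool's back end ahead of it out of the mouth. Needs 4 N to start, 10 N at full travel, plus the tool's friction; springs back when let go, and the tool stays where it was pushed.
- ejector_knob (a point): Middle of the back face, the one to push, of the red ejector knob: a disc 33 mm across, 12 mm thick, on a 12 mm rod behind the block. At rest 157 mm behind the mouth, 28 mm above the table. Axes as the block's.
- turning_tool: Bright steel turning tool, 0.4 kg, 125 long: shank 20 x 20 mm, dark head 28 long, 25 wide (y -10 to +15), 20 high, brass-coloured insert on top to 23 mm. Starts in the pocket with 35 to 38 mm standing out; about 64 mm after the ejector's full stroke. Origin under the middle of the cutting (front) end, level with the underside; +x forward out of the cutting end, shank at -x, z up.
- turning_tool_shank (a point): A place to grip the turning tool: on the axis of the shank 45 mm behind the cutting end, 10 mm above its underside; grip high enough on the 20 mm shank for the fingertips to clear the mat at set-down. Axes as the tool's.
- turning_tool_tail (a point): Middle of the back end of the turning tool's shank, 125 mm behind the cutting end, 10 mm above its underside.
- mat: Black rubber mat fixed on the table, 260 (x) by 320 (y) by 3 mm. Origin at the middle of its underside. The boring bar lies along its x axis near y = 0, the parting tool and the drill about 108 to 124 mm to either side of it (either way round).
- boring_bar: Round steel boring bar, 160 long, 20 mm thick, with a slimmer dark front and a brass-coloured insert at the front, lying in the middle of the row of three tools. Origin: under the middle of its cutting end, on the mat's top. +x points forward out of the cutting end (away from the robot); the shank lies at negative x.
- parting_tool: Blue parting tool holder, 126 long, 20 wide, up to 32 mm high, with a thin upright steel blade at the front; at one end of the row. Origin and axes as for the boring bar (cutting end, +x forward).
- drill: Indexable drill, bright 25 mm shank and brass-coloured fluted front, 130 long; at the other end of the row. Origin and axes as for the boring bar. Leave alone.
- insert_box: Yellow insert box with clear lid, 40 (x) by 75 (y) by 21 mm, on the mat ahead of the boring bar. Origin under its middle. Leave alone.
- hex_key: T-handle hex key with green handle, about 150 long (x), handle 80 mm across and 20 mm high, on the table on the +y side of the block. Leave alone.
- torx_driver: Orange screwdriver, 170 mm long along x, on the table on the -y side of the block. Leave alone.
- sleeve: Steel reduction sleeve standing upright, 42 mm across and 62 mm high, on the table beyond the mat and the block. Leave alone.
There are look-alikes about, which are no part of the job. Leave any purple or turquoise look-alike of the turning_tool alone.

How it is judged:
On the way, in this order (a step that is already met when the one before it is completed fails the run):
1. the ejector is pushed all the way in (at least 26 of 30 mm) (value of joint ejector above 0.026 m), for 0.1 s.
2. the turning tool is drawn clear of the block's mouth (x of turning_tool_tail in the frame of setting_block above 0.004 m), for 0.1 s.
At the end, for the whole second after the job is handed in: The turning tool lies flat, right way up, at rest on the mat between boring bar and parting tool, at least 46 mm from the centre line of each, pointing as the boring bar does (within 0.12 rad), cutting ends level within 10 mm; the ejector is sprung back (x of turning_tool in the frame of boring_bar between -0.01 and 0.01 m and x of turning_tool_tail in the frame of boring_bar below -0.1 m and ((y of turning_tool in the frame of boring_bar above 0.046 m and y of turning_tool in the frame of parting_tool below -0.046 m) or (y of turning_tool in the frame of boring_bar below -0.046 m and y of turning_tool in the frame of parting_tool above 0.046 m)) and angle between the x axis of turning_tool and the x axis of boring_bar, either way round below 0.12 rad and height (world z) of turning_tool below 0.006 m and angle between turning_tool's own z axis and vertical below 0.08 rad and linear speed of turning_tool below 0.02 m/s and value of joint ejector below 0.004 m); the robot touches nothing.
It fails at once if the boring bar, the parting tool or the drill is moved by more than 10 mm or turned out of line (distance of any of boring_bar, parting_tool, drill from where it was at the start of the episode above 0.01 m or angle between the x axis of any of boring_bar, parting_tool, drill and the x axis of mat, either way round above 0.13 rad).
It fails at once if the insert box, hex key, screwdriver or sleeve is moved by more than 20 mm (distance of any of insert_box, hex_key, torx_driver, sleeve from where it was at the start of the episode above 0.02 m).
It fails at once if the turning tool is dropped (falls freely faster than 0.45 m/s, about 10 mm) instead of being set down (contact force between turning_tool and the fingers below 0.1 N and linear speed of turning_tool above 0.45 m/s).
It fails at once if the turning tool is pressed onto the mat with over 50 N (contact force between turning_tool and mat above 50 N).
It also fails if it takes over 61 s, if anything falls off the work surface, if the arm or the gripper's body presses on something with over 40 N, if the wrist force passes 120 N, or if a joint passes its speed limit or range.

## Working session

There is one attempt and no reset: what is moved stays moved. The work goes in short steps, Python scripts to look and compute and a tool call to move; the robot and the scene stay as the last step left them, time stands still between calls to the robot, and variables do not carry over. Pictures are saved under pics/ and viewed, at most 10 in all, crops included, and the job is handed in when it is done.

Besides the shell and the picture viewer there is one more tool, called after "Emit:" as name(argument=value, ...), one argument or row to a line, values as JSON. carry_out: Moves the arm, as the interface text tells. Its arguments: {"type":"object","properties":{"increments":{"type":"array"}},"required":["increments"]}

```bash
mkdir -p pics; cat > h.py <<'E'
import numpy as np, cv2
from workcell import manip
from scipy.spatial.transform import Rotation as R
def grab(name, fn=None):
    s=manip.get_state(); f=manip.grab_frame(name)
    if name=='wrist':
        T=np.eye(4);T[:3,:3]=R.from_rotvec(s['tcp_rot']).as_matrix();T[:3,3]=s['ee_pos'];f['E']=T@np.array(f['mount'])
    else: f['E']=np.array(f['extrinsics'])
    if fn: cv2.imwrite(fn,f['image'][:,:,::-1])
    return f
def ray(f,u,v):
    F=f['image'].shape[0]/2/np.tan(np.radians(f['vfov'])/2)
    d=np.array([(u-f['cx'])/F,(v-f['cy'])/F]); p=d.copy()
    for _ in range(30): p=d/(1+f['k1']*(p@p))
    return f['E'][:3,3], f['E'][:3,:3]@np.array([p[0],p[1],1])
def onz(f,u,v,z):
    o,d=ray(f,u,v); return o+d*(z-o[2])/d[2]
def proj(f,P):
    F=f['image'].shape[0]/2/np.tan(np.radians(f['vfov'])/2)
    q=np.linalg.inv(f['E'])@np.append(P,1); p=q[:2]/q[2]; p=p*(1+f['k1']*(p@p)); return p*F+[f['cx'],f['cy']]
E
python3 - <<'E'
from h import *
a=[]
for n in ['scene','side']:
    f=grab(n,f'pics/{n}0.png'); print(n,f['vfov'],f['E'].round(3).tolist(),f['k1'])
f=grab('wrist','pics/wrist0.png');print(f['E'].round(3).tolist())
print({k:np.round(v,3).tolist() for k,v in manip.get_state().items()}, manip.pinch_z)
E
```

```text
scene 48.32387469114899 [[-0.749, 0.46, -0.476, 1.125], [0.662, 0.542, -0.518, 0.643], [0.02, -0.704, -0.71, 0.878], [0.0, 0.0, 0.0, 1.0]] -0.05407441099688612
side 57.260242565572526 [[-0.96, -0.198, 0.199, 0.399], [-0.28, 0.714, -0.642, 0.648], [-0.015, -0.672, -0.741, 0.751], [0.0, 0.0, 0.0, 1.0]] -0.06673933404708143
[[0.449, -0.855, -0.259, 0.291], [-0.893, -0.43, -0.129, -0.414], [-0.001, 0.289, -0.957, 0.374], [0.0, 0.0, 0.0, 1.0]]
{'clock': 0.15, 'qpos': [-1.105, 0.213, -0.035, 1.323, 0.0, 1.571], 'joint_vel': [0.0, -0.002, 0.001, -0.0, -0.001, 0.001], 'joint_efforts': [-0.006, -68.641, 48.725, 0.013, -0.0, 0.0], 'ee_pos': [0.224, -0.447, 0.231], 'tcp_rot': [-3.056, -0.725, 0.0], 'wrist_force': [0.78, -0.001, 0.375], 'torque': [0.042, -0.008, 0.022], 'gripper_force': 0.0, 'opening': 0.086} 0.0187
```

View pics/scene0.png

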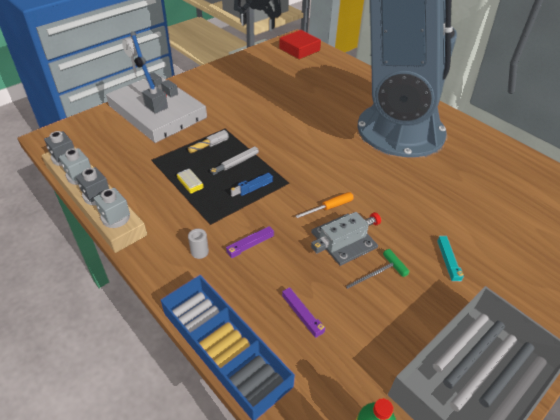

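View pics/side0.png

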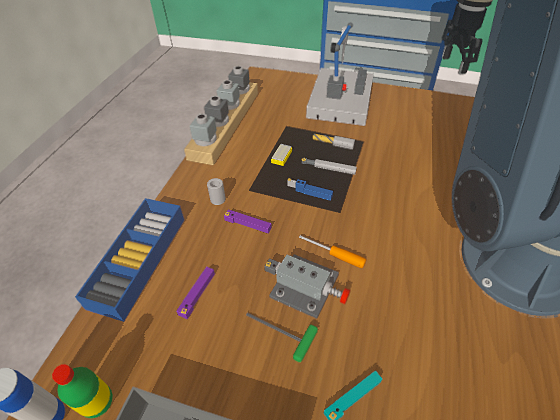

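The scene view shows the block at (342,235), its red knob at (376,219) and the tool head at (318,245). The boring bar is at (235,160), the blue parting tool at (252,185) and the drill at (210,141). In the side view the knob is at (345,296) and the head at (270,266). Possible turning tools are purple scene (250,241) and (303,312), turquoise (450,258), and the steel one in the block pocket at (318,245). The steel one in the block is the one meant. I'll confirm that in a crop and measure.

```bash
python3 - <<'E'
from h import *
fs={n:grab(n) for n in ['scene','side']}
cr=[]
for n,(x,y) in {'scene':(295,195),'side':(255,235)}.items():
    c=fs[n]['image'][y:y+75,x:x+100,::-1]; cr.append(cv2.resize(c,(400,300),interpolation=cv2.INTER_CUBIC))
for n,(x,y) in {'scene':(165,130),'side':(270,125)}.items():
    c=fs[n]['image'][y:y+94,x:x+125,::-1]; cr.append(cv2.resize(c,(400,300),interpolation=cv2.INTER_CUBIC))
cv2.imwrite('pics/c1.png',np.vstack([np.hstack(cr[:2]),np.hstack(cr[2:])]))
def tri(a,b):
    (o1,d1),(o2,d2)=ray(fs['scene'],*a),ray(fs['side'],*b)
    t=np.linalg.lstsq(np.c_[d1,-d2],o2-o1,rcond=None)[0]; p,q=o1+t[0]*d1,o2+t[1]*d2
    return (p+q)/2,np.linalg.norm(p-q)
def blob(n,lo,hi,box):
    h=cv2.cvtColor(fs[n]['image'],cv2.COLOR_RGB2HSV); m=cv2.inRange(h,lo,hi); k=np.zeros_like(m); x,y,X,Y=box;k[y:Y,x:X]=m[y:Y,x:X]
    c=max(cv2.findContours(k,0,2)[0],key=cv2.contourArea); 
    return k,c
for nm,lo,hi,b1,b2 in [('knob',(0,170,80),(6,255,255),(360,205,390,235),(330,280,360,310)),('blue',(100,120,60),(125,255,255),(225,165,285,205),(280,170,340,205)),('box',(22,80,120),(35,255,255),(170,160,210,200),(265,140,300,170))]:
    r=[]
    for n,b in (('scene',b1),('side',b2)):
        k,c=blob(n,lo,hi,b); (cx,cy),wh,an=cv2.minAreaRect(c); r.append((cx,cy)); print(nm,n,(round(cx),round(cy)),np.round(wh,1),cv2.boundingRect(c))
    p,e=tri(*r); print(p.round(4),round(e,4))
# mat corners from dark mask
for n,b in (('scene',(140,125,300,230)),('side',(240,115,370,220))):
    k,c=blob(n,(0,0,0),(180,255,48),b); h=cv2.convexHull(c); q=cv2.approxPolyN(h,4).reshape(-1,2) 
    print(n,q.tolist(),[onz(fs[n],*p,.003).round(3).tolist() for p in q])
E
```

```text
knob scene (376, 218) [12.2  8.3] (370, 212, 11, 13)
knob side (344, 296) [ 6.1 14.9] (340, 288, 10, 16)
[0.3926 0.2177 0.033 ] 0.0022
blue scene (255, 183) [13.3 36. ] (238, 173, 35, 23)
blue side (313, 190) [37.9 12. ] (296, 179, 37, 21)
[ 0.5293 -0.0902  0.0179] 0.0033
box scene (188, 185) [28.6 13.2] (177, 174, 27, 20)
box side (283, 158) [11.3 24.9] (271, 147, 21, 19)
[ 0.6557 -0.2336 -0.0156] 0.0024
scene [[288, 182], [209, 223], [152, 160], [224, 129]] [[0.447, -0.048, 0.003], [0.705, -0.063, 0.003], [0.685, -0.375, 0.003], [0.433, -0.362, 0.003]]
side [[309, 181], [309, 184], [305, 183], [308, 180]] [[0.552, -0.134, 0.003], [0.549, -0.122, 0.003], [0.561, -0.123, 0.003], [0.556, -0.137, 0.003]]
```

View pics/c1.png

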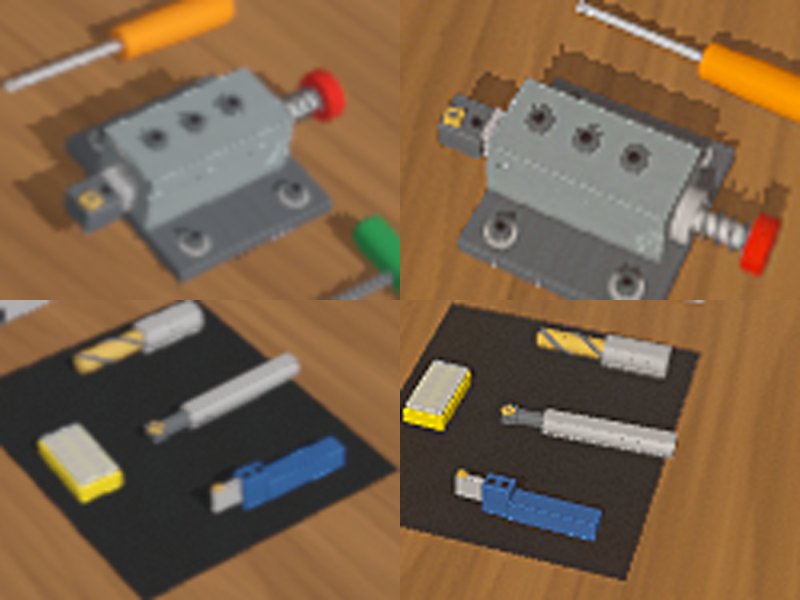

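The crops confirm it: the bright steel tool with the dark head and brass insert is in the pocket, with the insert at scene (317,245) and side (268,264). The three mat tools are also clear: drill, boring bar and blue parting tool.

```bash
python3 - <<'E'
from h import *
fs={n:grab(n) for n in ['scene','side']}
O={'scene':(295,195,4),'side':(255,235,4),'scenem':(165,130,3.2),'sidem':(270,125,3.2)}
def px(k,x,y):
    ox,oy,s=O[k]; x=x-(400 if 'side' in k else 0); y=y-(300 if k[-1]=='m' else 0); return ox+(x+.5)/s-.5,oy+(y+.5)/s-.5
def tri(a,b):
    (o1,d1),(o2,d2)=ray(fs['scene'],*a),ray(fs['side'],*b)
    t=np.linalg.lstsq(np.c_[d1,-d2],o2-o1,rcond=None)[0]; p,q=o1+t[0]*d1,o2+t[1]*d2
    return ((p+q)/2).round(4),round(np.linalg.norm(p-q),4)
print('insert',tri(px('scene',90,200),px('side',452,118)))
for n,x,y in [('scene',183,280),('scene',330,203),('scene',67,143),('side',460,243),('side',735,150)]: print('foot',n,onz(fs[n],*px(n,x,y),.012).round(4))
for n,x,y in [('scene',107,128),('scene',247,68),('side',530,80),('side',700,150)]: print('top',n,onz(fs[n],*px(n,x,y),.056).round(4))
for nm,a,b in [('bar rear',(292,360),(673,443)),('bar tip',(148,432),(503,410)),('part tip',(215,497),(457,482))]: print(nm,tri(px('scenem',*a),px('sidem',*b)))
for q in [(60,122),(125,45),(233,8)]: print('torx',onz(fs['scene'],*px('scene',q[0]-0,q[1]),.012).round(3))
E
```

```text
insert (array([0.5712, 0.188 , 0.0392]), np.float64(0.0038))
foot scene [0.5542 0.2497 0.012 ]
foot scene [0.4429 0.268  0.012 ]
foot scene [0.5304 0.1289 0.012 ]
foot side [0.549  0.2497 0.012 ]
foot side [0.4164 0.1505 0.012 ]
top scene [0.5341 0.1619 0.056 ]
top scene [0.4324 0.1829 0.056 ]
top side [0.533  0.1652 0.056 ]
top side [0.4334 0.1851 0.056 ]
bar rear (array([ 0.4332, -0.2028,  0.0186]), np.float64(0.0041))
bar tip (array([ 0.5914, -0.2096,  0.0155]), np.float64(0.0033))
part tip (array([ 0.6039, -0.0964,  0.0254]), np.float64(0.005))
torx [0.521 0.113 0.012]
torx [0.441 0.092 0.012]
torx [0.36  0.114 0.012]
```

Emit:
carry_out(
  increments=[
    {"fingers": 1, "dx": 0.6, "dy": 1, "az": 7.1},
    {"fingers": 1, "dx": 0.6, "dy": 1, "az": 7.1},
    {"fingers": 1, "dx": 0.6, "dy": 1, "az": 7.1},
    {"fingers": 1, "dx": 0.6, "dy": 1, "az": 7.1},
    {"fingers": 1, "dx": 0.6, "dy": 1, "az": 7.1},
    {"fingers": 1, "dx": 0.6, "dy": 1, "az": 7.1},
    {"fingers": 1, "dx": 0.6, "dy": 1, "az": 7.1},
    {"fingers": 1, "dx": 0.6, "dy": 1, "az": 7.1},
    {"fingers": 1, "dx": 0.6, "dy": 1, "az": 7.1},
    {"fingers": 1, "dx": 0.6, "dy": 1, "az": 7.1},
  ],
)

```text
invalid input at $.increments[0]: expected keys fingers, dx, dy, dz, ax, ay, az
```

Emit:
carry_out(
  increments=[
    {"fingers": 1, "dx": 0, "dy": 1, "az": 7.1},
    {"fingers": 1, "dx": 0, "dy": 1, "az": 7.1},
    {"fingers": 1, "dx": 0, "dy": 1, "az": 7.1},
    {"fingers": 1, "dx": 0, "dy": 1, "az": 7.1},
    {"fingers": 1, "dx": 0, "dy": 1, "az": 7.1},
    {"fingers": 1, "dx": -0.3, "dy": 1, "az": 7.1},
    {"fingers": 1, "dx": -0.3, "dy": 1, "az": 7.1},
    {"fingers": 1, "dx": -0.3, "dy": 1, "az": 7.1},
    {"fingers": 1, "dx": -0.3, "dy": 1, "az": 7.1},
    {"fingers": 1, "dx": -0.3, "dy": 1, "az": 7.1},
  ],
)

```text
invalid input at $.increments[0]: expected keys fingers, dx, dy, dz, ax, ay, az
```

Emit:
carry_out(
  increments=[
    {"fingers": 1, "dx": 0.6, "dy": 1, "dz": 0, "ax": 0, "ay": 0, "az": 7.1},
    {"fingers": 1, "dx": 0.6, "dy": 1, "dz": 0, "ax": 0, "ay": 0, "az": 7.1},
    {"fingers": 1, "dx": 0.6, "dy": 1, "dz": 0, "ax": 0, "ay": 0, "az": 7.1},
    {"fingers": 1, "dx": 0.6, "dy": 1, "dz": 0, "ax": 0, "ay": 0, "az": 7.1},
    {"fingers": 1, "dx": 0.6, "dy": 1, "dz": 0, "ax": 0, "ay": 0, "az": 7.1},
    {"fingers": 1, "dx": 0.6, "dy": 1, "dz": 0, "ax": 0, "ay": 0, "az": 7.1},
    {"fingers": 1, "dx": 0.6, "dy": 1, "dz": 0, "ax": 0, "ay": 0, "az": 7.1},
    {"fingers": 1, "dx": 0.6, "dy": 1, "dz": 0, "ax": 0, "ay": 0, "az": 7.1},
    {"fingers": 1, "dx": 0.6, "dy": 1, "dz": 0, "ax": 0, "ay": 0, "az": 7.1},
    {"fingers": 1, "dx": 0.6, "dy": 1, "dz": 0, "ax": 0, "ay": 0, "az": 7.1},
  ],
)

```text
clock: 1.18
ee_pos: [0.4051, -0.1451, 0.2315]
tcp_rot: [2.06, 2.371, 0.0]
wrist_force: [1.0, -1.3, 0.0]
opening: 0.0
gripper_force: 0.0
```

Emit:
carry_out(
  increments=[
    {"fingers": 1, "dx": 0, "dy": 1, "dz": 0, "ax": 0, "ay": 0, "az": 7.1},
    {"fingers": 1, "dx": 0, "dy": 1, "dz": 0, "ax": 0, "ay": 0, "az": 7.1},
    {"fingers": 1, "dx": 0, "dy": 1, "dz": 0, "ax": 0, "ay": 0, "az": 7.1},
    {"fingers": 1, "dx": 0, "dy": 1, "dz": 0, "ax": 0, "ay": 0, "az": 7.1},
    {"fingers": 1, "dx": 0, "dy": 1, "dz": 0, "ax": 0, "ay": 0, "az": 7.1},
    {"fingers": 1, "dx": -0.3, "dy": 1, "dz": 0, "ax": 0, "ay": 0, "az": 7.1},
    {"fingers": 1, "dx": -0.3, "dy": 1, "dz": 0, "ax": 0, "ay": 0, "az": 7.1},
    {"fingers": 1, "dx": -0.3, "dy": 1, "dz": 0, "ax": 0, "ay": 0, "az": 7.1},
    {"fingers": 1, "dx": -0.3, "dy": 1, "dz": 0, "ax": 0, "ay": 0, "az": 7.1},
    {"fingers": 1, "dx": -0.3, "dy": 1, "dz": 0, "ax": 0, "ay": 0, "az": 7.1},
  ],
)

```text
clock: 2.02
ee_pos: [0.3588, 0.1546, 0.2315]
tcp_rot: [0.3, 3.127, 0.0]
wrist_force: [1.0, 0.1, 1.0]
opening: -0.0
gripper_force: 0.0
```

Emit:
carry_out(
  increments=[
    {"fingers": 1, "dx": -0.2, "dy": 0.8, "dz": 0, "ax": 0, "ay": 0, "az": 0},
    {"fingers": 1, "dx": -0.2, "dy": 0.8, "dz": 0, "ax": 0, "ay": 0, "az": 0},
    {"fingers": 1, "dx": -0.1, "dy": 0.8, "dz": 0, "ax": 0, "ay": 0, "az": 0},
    {"fingers": 1, "dx": 0, "dy": 0, "dz": 0, "ax": 0, "ay": 0, "az": 0},
  ],
)

```text
clock: 2.35
ee_pos: [0.344, 0.2283, 0.2312]
tcp_rot: [-0.305, -3.127, -0.001]
wrist_force: [0.7, -0.7, -0.4]
opening: 0.0002
gripper_force: 0.0
```

```bash
python3 - <<'E'
from h import *
f=grab('wrist','pics/w1.png')
h=cv2.cvtColor(f['image'],cv2.COLOR_RGB2HSV)
m=cv2.inRange(h,(0,170,80),(6,255,255)); c=max(cv2.findContours(m,0,2)[0],key=cv2.contourArea)
x,y,w,hh=cv2.boundingRect(c);print(x,y,w,hh)
for u,v in [(x,y+hh/2),(x+w,y+hh/2),(x+w/2,y),(x+w/2,y+hh)]: print((u,v),onz(f,u,v,.028).round(4),onz(f,u,v,.0445).round(4))
print(manip.get_state()['ee_pos'],manip.get_state()['qpos'])
E
```

```text
265 219 27 17
(265, 227.5) [0.3919 0.1993 0.028 ] [0.3861 0.2013 0.0445]
(292, 227.5) [0.3982 0.2315 0.028 ] [0.3922 0.232  0.0445]
(278.5, 219) [0.3844 0.2175 0.028 ] [0.379  0.2187 0.0445]
(278.5, 236) [0.4059 0.2132 0.028 ] [0.3995 0.2146 0.0445]
[0.34413573 0.22678897 0.2312007 ] [ 5.82560095e-01  3.26915387e-02 -2.41871160e-01  1.29628592e+00
  1.60834152e-04  7.77121800e-01]
```

View pics/w1.png

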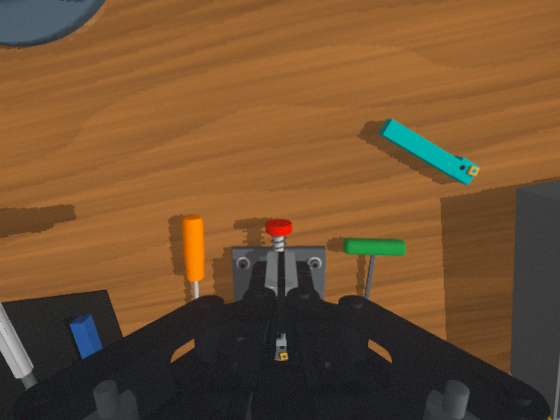

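The wrist view shows the knob at (278,227) directly ahead of the fingers, the foot plate square to the gripper, the driver at (193,250) and the green handle at (375,247). Both are well clear. I'll descend behind the knob.

Emit:
carry_out(
  increments=[
    {"fingers": 1, "dx": 0, "dy": 0, "dz": -0.9, "ax": 0, "ay": 0, "az": 0},
    {"fingers": 1, "dx": 0, "dy": 0, "dz": -0.9, "ax": 0, "ay": 0, "az": 0},
    {"fingers": 1, "dx": 0, "dy": 0, "dz": -0.9, "ax": 0, "ay": 0, "az": 0},
    {"fingers": 1, "dx": 0, "dy": 0, "dz": -0.9, "ax": 0, "ay": 0, "az": 0},
    {"fingers": 1, "dx": 0, "dy": 0, "dz": -0.9, "ax": 0, "ay": 0, "az": 0},
    {"fingers": 1, "dx": 0, "dy": 0, "dz": -0.9, "ax": 0, "ay": 0, "az": 0},
    {"fingers": 1, "dx": 0, "dy": 0, "dz": -0.9, "ax": 0, "ay": 0, "az": 0},
    {"fingers": 1, "dx": 0, "dy": 0, "dz": -0.9, "ax": 0, "ay": 0, "az": 0},
    {"fingers": 1, "dx": 0, "dy": 0, "dz": 0, "ax": 0, "ay": 0, "az": 0},
  ],
)

```text
clock: 3.15
ee_pos: [0.3423, 0.223, 0.0118]
tcp_rot: [-0.31, -3.122, 0.006]
wrist_force: [-2.4, -1.9, -0.3]
opening: -0.0002
gripper_force: 0.0
```

Emit:
carry_out(
  increments=[
    {"fingers": 1, "dx": 0.4, "dy": -0.077, "dz": 0, "ax": 0, "ay": 0, "az": 0},
    {"fingers": 1, "dx": 0.3, "dy": -0.058, "dz": 0, "ax": 0, "ay": 0, "az": 0},
    {"fingers": 1, "dx": 0.2, "dy": -0.038, "dz": 0, "ax": 0, "ay": 0, "az": 0},
    {"fingers": 1, "dx": 0.2, "dy": -0.038, "dz": 0, "ax": 0, "ay": 0, "az": 0},
    {"fingers": 1, "dx": 0.2, "dy": -0.038, "dz": 0, "ax": 0, "ay": 0, "az": 0},
  ],
)

```text
clock: 3.57
ee_pos: [0.3843, 0.2181, 0.0162]
tcp_rot: [-0.31, -3.126, -0.002]
wrist_force: [-8.0, 3.1, 5.5]
opening: 0.0004
gripper_force: 4.4
```

Emit:
carry_out(
  increments=[
    {"fingers": 1, "dx": 0.15, "dy": -0.029, "dz": 0, "ax": 0, "ay": 0, "az": 0},
    {"fingers": 1, "dx": 0.15, "dy": -0.029, "dz": 0, "ax": 0, "ay": 0, "az": 0},
    {"fingers": 1, "dx": 0.15, "dy": -0.029, "dz": 0, "ax": 0, "ay": 0, "az": 0},
    {"fingers": 1, "dx": 0, "dy": 0, "dz": 0, "ax": 0, "ay": 0, "az": 0},
  ],
)

```text
clock: 3.9
ee_pos: [0.3974, 0.2154, 0.0159]
tcp_rot: [-0.31, -3.125, -0.002]
wrist_force: [-6.8, 3.5, 4.7]
opening: -0.0001
gripper_force: 3.9
```

Emit:
carry_out(
  increments=[
    {"fingers": 1, "dx": 0.1, "dy": -0.019, "dz": 0, "ax": 0, "ay": 0, "az": 0},
    {"fingers": 1, "dx": 0.1, "dy": -0.019, "dz": 0, "ax": 0, "ay": 0, "az": 0},
    {"fingers": 1, "dx": 0, "dy": 0, "dz": 0, "ax": 0, "ay": 0, "az": 0},
  ],
)

```text
clock: 4.15
ee_pos: [0.4029, 0.2143, 0.0159]
tcp_rot: [-0.309, -3.125, -0.002]
wrist_force: [-8.3, 4.0, 5.5]
opening: 0.0001
gripper_force: 4.5
```

Emit:
carry_out(
  increments=[
    {"fingers": 1, "dx": 0.1, "dy": -0.019, "dz": 0, "ax": 0, "ay": 0, "az": 0},
    {"fingers": 1, "dx": 0, "dy": 0, "dz": 0, "ax": 0, "ay": 0, "az": 0},
  ],
)

```text
clock: 4.32
ee_pos: [0.4057, 0.2137, 0.0158]
tcp_rot: [-0.309, -3.125, -0.002]
wrist_force: [-9.5, 3.8, 6.0]
opening: 0.0001
gripper_force: 4.9
```

Emit:
carry_out(
  increments=[
    {"fingers": 1, "dx": 0.1, "dy": -0.019, "dz": 0, "ax": 0, "ay": 0, "az": 0},
    {"fingers": 1, "dx": 0, "dy": 0, "dz": 0, "ax": 0, "ay": 0, "az": 0},
  ],
)

```text
clock: 4.48
ee_pos: [0.4063, 0.2135, 0.0155]
tcp_rot: [-0.307, -3.12, -0.003]
wrist_force: [-26.2, 10.2, 15.6]
opening: -0.0001
gripper_force: 13.7
```

Emit:
carry_out(
  increments=[
    {"fingers": 1, "dx": 0.1, "dy": -0.019, "dz": 0, "ax": 0, "ay": 0, "az": 0},
    {"fingers": 1, "dx": 0, "dy": 0, "dz": 0, "ax": 0, "ay": 0, "az": 0},
  ],
)

```text
clock: 4.65
ee_pos: [0.4064, 0.2133, 0.015]
tcp_rot: [-0.305, -3.115, -0.004]
wrist_force: [-45.6, 15.6, 26.6]
opening: 0.0003
gripper_force: 24.3
```

The force jumped from 10 N to 46 N with no further travel, so the ejector is at its hard stop. I'll back off and rise.

Emit:
carry_out(
  increments=[
    {"fingers": 1, "dx": -0.5, "dy": 0.1, "dz": 0, "ax": 0, "ay": 0, "az": 0},
    {"fingers": 1, "dx": -0.9, "dy": 0.17, "dz": 0, "ax": 0, "ay": 0, "az": 0},
    {"fingers": 1, "dx": -0.7, "dy": 0.13, "dz": 0, "ax": 0, "ay": 0, "az": 0},
    {"fingers": 1, "dx": 0, "dy": 0, "dz": 0.5, "ax": 0, "ay": 0, "az": 0},
    {"fingers": 1, "dx": 0, "dy": 0, "dz": 1, "ax": 0, "ay": 0, "az": 0},
    {"fingers": 1, "dx": 0, "dy": 0, "dz": 1, "ax": 0, "ay": 0, "az": 0},
    {"fingers": 1, "dx": 0, "dy": 0, "dz": 1, "ax": 0, "ay": 0, "az": 0},
    {"fingers": 1, "dx": 0, "dy": 0, "dz": 1, "ax": 0, "ay": 0, "az": 0},
    {"fingers": 1, "dx": 0, "dy": 0, "dz": 1, "ax": 0, "ay": 0, "az": 0},
    {"fingers": 1, "dx": 0, "dy": 0, "dz": 0.5, "ax": 0, "ay": 0, "az": 0},
  ],
)

```text
clock: 5.48
ee_pos: [0.3503, 0.2248, 0.1995]
tcp_rot: [0.31, 3.123, 0.004]
wrist_force: [0.5, 1.0, 1.2]
opening: 0.0004
gripper_force: 0.0
```

Emit:
carry_out(
  increments=[
    {"fingers": -1, "dx": 1, "dy": -0.19, "dz": 0, "ax": 0, "ay": 0, "az": 0},
    {"fingers": -1, "dx": 1, "dy": -0.19, "dz": 0, "ax": 0, "ay": 0, "az": 0},
    {"fingers": -1, "dx": 1, "dy": -0.19, "dz": 0, "ax": 0, "ay": 0, "az": 0},
    {"fingers": -1, "dx": 1, "dy": -0.19, "dz": 0, "ax": 0, "ay": 0, "az": 0},
    {"fingers": -1, "dx": 1, "dy": -0.19, "dz": 0, "ax": 0, "ay": 0, "az": 0},
    {"fingers": -1, "dx": 0, "dy": 0, "dz": 0, "ax": 0, "ay": 0, "az": 0},
    {"fingers": -1, "dx": 0, "dy": 0, "dz": 0, "ax": 0, "ay": 0, "az": 0},
  ],
)

```text
clock: 6.07
ee_pos: [0.5003, 0.1951, 0.1953]
tcp_rot: [-0.312, -3.126, 0.0]
wrist_force: [-0.1, -0.3, 0.2]
opening: 0.0832
gripper_force: 0.0
```

```bash
python3 - <<'E'
from h import *
f=grab('wrist'); g=grab('side')
a=cv2.resize(f['image'][160:360,140:420,::-1],(420,300),interpolation=cv2.INTER_CUBIC)
b=cv2.resize(g['image'][235:315,240:352,::-1],(420,300),interpolation=cv2.INTER_CUBIC)
cv2.imwrite('pics/w2.png',cv2.resize(np.hstack([a,b]),(800,286)))
np.savez('w2.npz',**{k:f[k] for k in ('image','vfov','cx','cy','k1','E')})
print(manip.get_state()['ee_pos'],manip.get_state()['tcp_rot'])
E
```

```text
[0.49879444 0.19571855 0.19561095] [-3.09923815e-01 -3.12619286e+00 -7.20374734e-05]
```

View pics/w2.png

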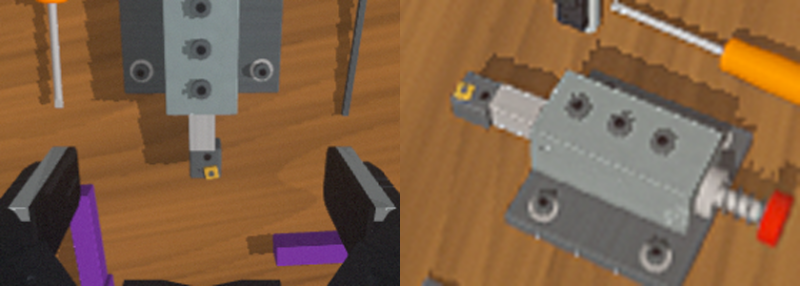

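The ejected tool stands out in the wrist crop (left half). Its shank is at x 189–215 and rows 115–150, its head tip at row 178 with the insert at (211,173), and the block front edge at row 113. The side view agrees, and the knob has sprung back.

```bash
python3 - <<'E'
from h import *
f=dict(np.load('w2.npz'))
P=lambda x,y,z: onz(f,140+x/1.4286,160+y/1.43,z)
u=np.array([.982,-.189]);v=np.array([.189,.982])
for nm,x,y,z in [('shL',189,130,.038),('shR',215,130,.038),('shL2',189,148,.038),('hL',190,176,.038),('hR',220,176,.038),('tip',205,178,.038),('blkL',165,113,.056),('blkR',238,113,.056),('screw1',201,8,.06),('screw3',201,90,.06)]:
    p=P(x,y,z); print(nm,p.round(4),'u,v',(p[:2]@u).round(4),(p[:2]@v).round(4))
print(np.array(manip.get_state()['ee_pos'][:2])@np.c_[u,v])
E
```

```text
shL [0.56   0.1735 0.038 ] u,v 0.5171 0.2762
shR [0.5639 0.1928 0.038 ] u,v 0.5173 0.2959
shL2 [0.5747 0.1704 0.038 ] u,v 0.5321 0.276
hL [0.5985 0.1662 0.038 ] u,v 0.5563 0.2763
hR [0.6032 0.1892 0.038 ] u,v 0.5565 0.2998
tip [0.6026 0.1774 0.038 ] u,v 0.5582 0.2881
blkL [0.536  0.1618 0.056 ] u,v 0.4958 0.2602
blkR [0.5462 0.2121 0.056 ] u,v 0.4962 0.3115
screw1 [0.4683 0.2013 0.06  ] u,v 0.4218 0.2862
screw3 [0.5229 0.1903 0.06  ] u,v 0.4775 0.2857
[0.45282534 0.28646777]
```

Emit:
carry_out(
  increments=[
    {"fingers": -0.3, "dx": 0.7, "dy": -0.13, "dz": 0, "ax": 0, "ay": 0, "az": 0},
    {"fingers": -0.3, "dx": 0.7, "dy": -0.13, "dz": 0, "ax": 0, "ay": 0, "az": 0},
    {"fingers": -0.3, "dx": 0.67, "dy": -0.14, "dz": -0.5, "ax": 0, "ay": 0, "az": 0},
    {"fingers": -0.3, "dx": 0, "dy": 0, "dz": -0.9, "ax": 0, "ay": 0, "az": 0},
    {"fingers": -0.3, "dx": 0, "dy": 0, "dz": -0.9, "ax": 0, "ay": 0, "az": 0},
    {"fingers": -0.3, "dx": 0, "dy": 0, "dz": -0.9, "ax": 0, "ay": 0, "az": 0},
    {"fingers": -0.3, "dx": 0, "dy": 0, "dz": -0.9, "ax": 0, "ay": 0, "az": 0},
    {"fingers": -0.3, "dx": 0, "dy": 0, "dz": -0.5, "ax": 0, "ay": 0, "az": 0},
    {"fingers": -0.3, "dx": 0, "dy": 0, "dz": 0, "ax": 0, "ay": 0, "az": 0},
    {"fingers": -0.3, "dx": 0, "dy": 0, "dz": 0, "ax": 0, "ay": 0, "az": 0},
  ],
)

```text
clock: 7.0
ee_pos: [0.5604, 0.1841, 0.0578]
tcp_rot: [-0.309, -3.126, 0.0]
wrist_force: [0.2, -0.3, 1.3]
opening: 0.0555
gripper_force: 0.0
```

```bash
python3 - <<'E'
from h import *
f=grab('wrist'); g=grab('side')
a=f['image'][120:400,80:480,::-1]
b=cv2.resize(g['image'][225:309,232:352,::-1],(400,280),interpolation=cv2.INTER_CUBIC)
cv2.imwrite('pics/w3.png',np.hstack([a,b]))
s=manip.get_state();print(s['ee_pos'],s['opening'],s['wrist_force'],s['qpos'])
u=np.array([.982,-.189]);v=np.array([.189,.982]);print(np.array(s['ee_pos'][:2])@np.c_[u,v])
E
```

```text
[0.56174477 0.18437534 0.05916076] 0.05576860886686584 [0.93599934 0.78059041 0.92523741] [ 3.17131797e-01  4.81398795e-01 -9.82542247e-02  9.88887552e-01
  1.66204993e-05  5.14086645e-01]
[0.51678643 0.28722635]
```

View pics/w3.png

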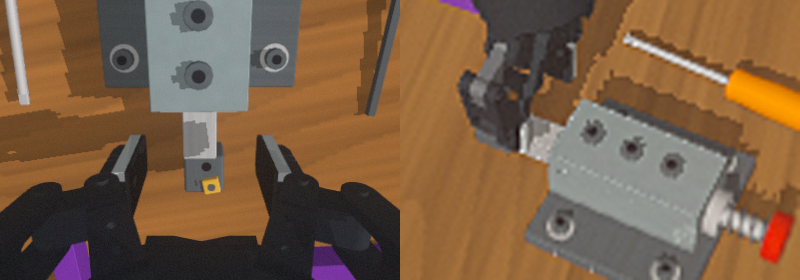

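The fingers straddle the shank evenly, at 142 and 262 around shank centre 199 in the wrist crop. The gap to the block mouth is clear.

Emit:
carry_out(
  increments=[
    {"fingers": -0.3, "dx": 0, "dy": 0, "dz": -0.7, "ax": 0, "ay": 0, "az": 0},
    {"fingers": -0.3, "dx": 0, "dy": 0, "dz": -0.6, "ax": 0, "ay": 0, "az": 0},
    {"fingers": 0, "dx": 0, "dy": 0, "dz": 0, "ax": 0, "ay": 0, "az": 0},
    {"fingers": 1, "dx": 0, "dy": 0, "dz": 0, "ax": 0, "ay": 0, "az": 0},
    {"fingers": 1, "dx": 0, "dy": 0, "dz": 0, "ax": 0, "ay": 0, "az": 0},
    {"fingers": 1, "dx": 0, "dy": 0, "dz": 0, "ax": 0, "ay": 0, "az": 0},
    {"fingers": 1, "dx": 0, "dy": 0, "dz": 0, "ax": 0, "ay": 0, "az": 0},
    {"fingers": 1, "dx": 0, "dy": 0, "dz": 0, "ax": 0, "ay": 0, "az": 0},
  ],
)

```text
clock: 7.77
ee_pos: [0.5621, 0.1841, 0.0202]
tcp_rot: [0.309, 3.124, 0.001]
wrist_force: [-1.9, -1.6, 6.2]
opening: 0.0185
gripper_force: 61.2
```

Emit:
carry_out(
  increments=[
    {"fingers": 1, "dx": 0, "dy": 0, "dz": 0.04, "ax": 0, "ay": 0, "az": 0},
    {"fingers": 1, "dx": 0.3, "dy": -0.058, "dz": 0, "ax": 0, "ay": 0, "az": 0},
    {"fingers": 1, "dx": 0.4, "dy": -0.077, "dz": 0, "ax": 0, "ay": 0, "az": 0},
    {"fingers": 1, "dx": 0.4, "dy": -0.077, "dz": 0, "ax": 0, "ay": 0, "az": 0},
    {"fingers": 1, "dx": 0.4, "dy": -0.077, "dz": 0, "ax": 0, "ay": 0, "az": 0},
    {"fingers": 1, "dx": 0.4, "dy": -0.077, "dz": 0, "ax": 0, "ay": 0, "az": 0},
    {"fingers": 1, "dx": 0.4, "dy": -0.077, "dz": 0, "ax": 0, "ay": 0, "az": 0},
    {"fingers": 1, "dx": 0.3, "dy": -0.058, "dz": 0, "ax": 0, "ay": 0, "az": 0},
    {"fingers": 1, "dx": 0, "dy": 0, "dz": 0, "ax": 0, "ay": 0, "az": 0},
    {"fingers": 1, "dx": 0, "dy": 0, "dz": 0, "ax": 0, "ay": 0, "az": 0},
  ],
)

```text
clock: 8.6
ee_pos: [0.6396, 0.1686, 0.0194]
tcp_rot: [-0.31, -3.126, 0.0]
wrist_force: [-0.1, -0.1, -4.6]
opening: 0.0187
gripper_force: 59.8
```

Emit:
carry_out(
  increments=[
    {"fingers": 1, "dx": 0, "dy": 0, "dz": 0.4, "ax": 0, "ay": 0, "az": 0},
    {"fingers": 1, "dx": 0, "dy": 0, "dz": 0.8, "ax": 0, "ay": 0, "az": 0},
    {"fingers": 1, "dx": 0, "dy": 0, "dz": 0.9, "ax": 0, "ay": 0, "az": 0},
    {"fingers": 1, "dx": -0.3, "dy": 0, "dz": 0.9, "ax": 0, "ay": 0, "az": 0},
    {"fingers": 1, "dx": -0.3, "dy": -0.3, "dz": 0.9, "ax": 0, "ay": 0, "az": 0},
    {"fingers": 1, "dx": -0.3, "dy": -0.6, "dz": 0.4, "ax": 0, "ay": 0, "az": 2},
    {"fingers": 1, "dx": -0.3, "dy": -0.8, "dz": 0, "ax": 0, "ay": 0, "az": 2},
    {"fingers": 1, "dx": -0.3, "dy": -0.9, "dz": 0, "ax": 0, "ay": 0, "az": 2},
    {"fingers": 1, "dx": -0.3, "dy": -0.9, "dz": 0, "ax": 0, "ay": 0, "az": 2.4},
    {"fingers": 1, "dx": -0.3, "dy": -0.9, "dz": 0, "ax": 0, "ay": 0, "az": 0},
  ],
)

```text
clock: 9.43
ee_pos: [0.5751, 0.0361, 0.1498]
tcp_rot: [0.074, 3.14, 0.0]
wrist_force: [0.9, -0.6, -5.1]
opening: 0.0185
gripper_force: 59.8
```

Emit:
carry_out(
  increments=[
    {"fingers": 1, "dx": -0.3, "dy": -0.9, "dz": 0, "ax": 0, "ay": 0, "az": 0},
    {"fingers": 1, "dx": -0.3, "dy": -0.9, "dz": 0, "ax": 0, "ay": 0, "az": 0},
    {"fingers": 1, "dx": -0.3, "dy": -0.9, "dz": 0, "ax": 0, "ay": 0, "az": 0},
    {"fingers": 1, "dx": -0.3, "dy": -0.9, "dz": 0, "ax": 0, "ay": 0, "az": 0},
    {"fingers": 1, "dx": -0.3, "dy": -0.9, "dz": 0, "ax": 0, "ay": 0, "az": 0},
    {"fingers": 1, "dx": -0.2, "dy": -0.9, "dz": 0, "ax": 0, "ay": 0, "az": 0},
    {"fingers": 1, "dx": 0, "dy": -0.5, "dz": 0, "ax": 0, "ay": 0, "az": 0},
    {"fingers": 1, "dx": 0, "dy": -0.3, "dz": 0, "ax": 0, "ay": 0, "az": 0},
    {"fingers": 1, "dx": 0, "dy": 0, "dz": 0, "ax": 0, "ay": 0, "az": 0},
    {"fingers": 1, "dx": 0, "dy": 0, "dz": 0, "ax": 0, "ay": 0, "az": 0},
  ],
)

```text
clock: 10.27
ee_pos: [0.5251, -0.1488, 0.149]
tcp_rot: [0.08, 3.14, 0.0]
wrist_force: [0.8, 0.6, -4.7]
opening: 0.0185
gripper_force: 59.9
```

```bash
python3 - <<'E'
from h import *
f=grab('wrist','pics/w4.png')
np.savez('w4.npz',**{k:f[k] for k in ('image','vfov','cx','cy','k1','E')})
s=manip.get_state();print(s['ee_pos'],s['tcp_rot'],s['opening'],s['wrist_force'],s['qpos'])
E
```

```text
[ 0.52523352 -0.14835873  0.14886027] [7.90923479e-02 3.14034083e+00 4.52551513e-04] 0.018548487368946206 [ 0.25359751  0.29403842 -3.84422356] [-2.75488715e-01  3.34289062e-01 -8.23849555e-02  1.15394571e+00
  3.42546170e-04 -2.25127507e-01]
```

View pics/w4.png

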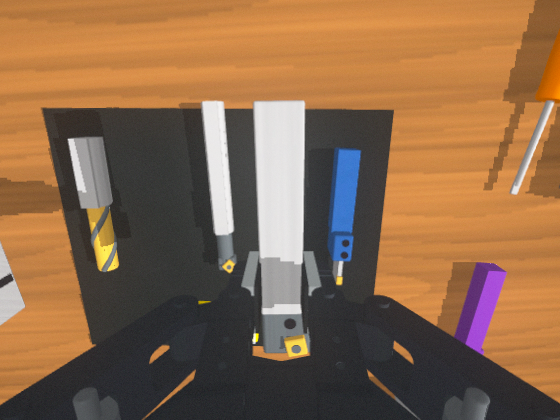

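The wrist view shows the held tool level and centred, with its tail at (280,101), head front at row 352 and insert at (297,347). The boring bar runs from (213,102) to its tip at (228,272). The parting tool runs from (347,150) to its tip at (339,284). The drill is far left.

```bash
python3 - <<'E'
from h import *
f=dict(np.load('w4.npz'))
P=lambda n,x,y,z: print(n,onz(f,x,y,z).round(4))
P('bar rear L',203,102,.013);P('bar rear R',223.5,101,.013);P('bar front L',215,233,.013);P('bar front R',233.5,232,.013);P('bar tip',228,272,.015)
P('part rear L',334.5,150,.023);P('part rear R',359.5,151,.023);P('part front L',330,232,.023);P('part front R',352,234,.023);P('part tip',339,284,.02)
P('tool tail L',255,101,.165);P('tool tail R',305,101,.165);P('tool L at',261,262,.165);P('tool R at',302,262,.165);P('tool headfront L',264,352,.165)
P('mat rear L',43,108,.003);P('mat rear R',394,110,.003);P('mat R',378,290,.003)
E
```

```text
bar rear L [ 0.4339 -0.2121  0.013 ]
bar rear R [ 0.434  -0.1942  0.013 ]
bar front L [ 0.5557 -0.2155  0.013 ]
bar front R [ 0.5556 -0.1972  0.013 ]
bar tip [ 0.5979 -0.2067  0.015 ]
part rear L [ 0.4799 -0.0996  0.023 ]
part rear R [ 0.4819 -0.0777  0.023 ]
part front L [ 0.5565 -0.1039  0.023 ]
part front R [ 0.5596 -0.0829  0.023 ]
part tip [ 0.6146 -0.0944  0.02  ]
tool tail L [ 0.4442 -0.1551  0.165 ]
tool tail R [ 0.4452 -0.1354  0.165 ]
tool L at [ 0.5142 -0.1577  0.165 ]
tool R at [ 0.5151 -0.1388  0.165 ]
tool headfront L [ 0.565  -0.1597  0.165 ]
mat rear L [ 0.4304 -0.3611  0.003 ]
mat rear R [ 0.4489 -0.0422  0.003 ]
mat R [ 0.6344 -0.0488  0.003 ]
```

Emit:
carry_out(
  increments=[
    {"fingers": 1, "dx": 0.5, "dy": -0.04, "dz": -0.3, "ax": 0, "ay": 0, "az": 0},
    {"fingers": 1, "dx": 0.4, "dy": 0, "dz": -0.7, "ax": 0, "ay": 0, "az": 0},
    {"fingers": 1, "dx": 0, "dy": 0, "dz": -0.8, "ax": 0, "ay": 0, "az": 0},
    {"fingers": 1, "dx": 0, "dy": 0, "dz": -0.8, "ax": 0, "ay": 0, "az": 0},
    {"fingers": 1, "dx": 0, "dy": 0, "dz": -0.7, "ax": 0, "ay": 0, "az": 0},
    {"fingers": 1, "dx": 0, "dy": 0, "dz": -0.5, "ax": 0, "ay": 0, "az": 0},
    {"fingers": 1, "dx": 0, "dy": 0, "dz": -0.4, "ax": 0, "ay": 0, "az": 0},
    {"fingers": 1, "dx": 0, "dy": 0, "dz": -0.2, "ax": 0, "ay": 0, "az": 0},
    {"fingers": 1, "dx": 0, "dy": 0, "dz": 0, "ax": 0, "ay": 0, "az": 0},
    {"fingers": 1, "dx": 0, "dy": 0, "dz": 0, "ax": 0, "ay": 0, "az": 0},
  ],
)

```text
clock: 11.15
ee_pos: [0.5524, -0.1498, 0.0169]
tcp_rot: [0.078, 3.14, 0.0]
wrist_force: [0.7, 0.3, -4.1]
opening: 0.0184
gripper_force: 59.7
```

```bash
python3 - <<'E'
from h import *
g=grab('side');s0=grab('scene');w=grab('wrist')
for n,f in (('sd5',g),('sc5',s0),('w5',w)): np.savez(n+'.npz',**{k:f[k] for k in ('image','vfov','cx','cy','k1','E')})
a=cv2.resize(s0['image'][130:220,160:280,::-1],(400,300),interpolation=cv2.INTER_CUBIC)
b=cv2.resize(w['image'][80:380,80:480,::-1],(400,300))
cv2.imwrite('pics/w5.png',np.hstack([a,b]))
s=manip.get_state();print(s['ee_pos'],s['tcp_rot'],s['opening'],s['wrist_force'])
E
```

```text
[ 0.55285214 -0.15034762  0.01748934] [ 7.93797159e-02  3.13917202e+00 -5.62815967e-04] 0.018290714534031565 [ 0.5291185  -0.03211047 -4.85882935]
```

View pics/w5.png

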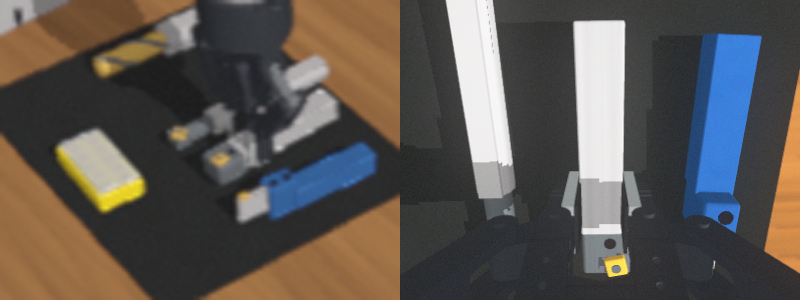

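The tool hangs between the bar and the parting tool. In the scene crop the bar insert is at (180,133), the tool insert at (217,160) and the parting tip at (240,205). I'll check that the tips are level.

```bash
python3 - <<'E'
from h import *
f=dict(np.load('sc5.npz')); w=dict(np.load('w5.npz'))
P=lambda n,x,y,z: print(n,onz(f,160+x/3.333,130+y/3.333,z).round(4))
P('bar tip',168,135,.017);P('tool front top L',204,155,.035);P('tool insert',213,159,.038);P('part tip',238,205,.02)
W=lambda n,x,y,z: print(n,onz(w,80+x-400,80+y,z).round(4))
W('tool tail L',574,21,.035);W('tool tail R',625,21,.035);W('tool L',582,178,.035);W('tool R',623,178,.035);W('headfront',584,272,.035)
W('bar L',447,20,.013);W('bar R',494,20,.013);W('bar L',475,162,.013);W('bar R',513,165,.013);W('bl topL',704,35,.023);W('bl topR',762,36,.023)
for r in (W,):
  r('bl L',687,193,.023);r('bl R',738,194,.023)
h=cv2.cvtColor(f['image'],cv2.COLOR_RGB2HSV);m=cv2.inRange(h,(15,110,100),(32,255,255))
for c in cv2.findContours(m[130:220,160:280],0,2)[0]:
    if cv2.contourArea(c)>2: print(cv2.contourArea(c),cv2.boundingRect(c))
E
```

```text
bar tip [ 0.5914 -0.2127  0.017 ]
tool front top L [ 0.5949 -0.1558  0.035 ]
tool insert [ 0.5941 -0.1444  0.038 ]
part tip [ 0.6008 -0.1042  0.02  ]
tool tail L [ 0.472  -0.1569  0.035 ]
tool tail R [ 0.473 -0.137  0.035]
tool L [ 0.5392 -0.1584  0.035 ]
tool R [ 0.5401 -0.1397  0.035 ]
headfront [ 0.5915 -0.161   0.035 ]
bar L [ 0.4672 -0.2169  0.013 ]
bar R [ 0.4684 -0.1953  0.013 ]
bar L [ 0.5378 -0.2161  0.013 ]
bar R [ 0.5405 -0.1962  0.013 ]
bl topL [ 0.4798 -0.102   0.023 ]
bl topR [ 0.4814 -0.0768  0.023 ]
bl L [ 0.556  -0.1069  0.023 ]
bl R [ 0.5579 -0.0809  0.023 ]
3.0 (0, 87, 3, 3)
3.0 (25, 85, 5, 5)
74.0 (61, 82, 28, 8)
2.5 (96, 81, 5, 5)
3.0 (102, 79, 4, 3)
22.0 (31, 77, 7, 13)
38.0 (0, 75, 12, 15)
43.0 (9, 71, 20, 19)
281.0 (95, 60, 25, 30)
61.5 (0, 54, 23, 16)
3.5 (64, 46, 4, 4)
110.5 (17, 44, 27, 20)
4.5 (51, 39, 5, 3)
16.0 (108, 24, 10, 9)
19.5 (28, 17, 9, 6)
45.0 (30, 13, 19, 6)
5.0 (43, 10, 6, 3)
13.0 (88, 9, 9, 6)
5.0 (114, 2, 5, 3)
123.5 (89, 0, 31, 27)
```

Tips agree within about 3 mm, and the lateral gaps are 57 and 56 mm. I'll lower gently.

Emit:
carry_out(
  increments=[
    {"fingers": 1, "dx": -0.03, "dy": 0, "dz": -0.15, "ax": 0, "ay": 0, "az": 0},
    {"fingers": 1, "dx": 0, "dy": 0, "dz": -0.1, "ax": 0, "ay": 0, "az": 0},
    {"fingers": 1, "dx": 0, "dy": 0, "dz": -0.05, "ax": 0, "ay": 0, "az": 0},
    {"fingers": 1, "dx": 0, "dy": 0, "dz": 0, "ax": 0, "ay": 0, "az": 0},
  ],
)

```text
clock: 11.63
ee_pos: [0.5512, -0.1504, 0.0075]
tcp_rot: [0.08, 3.141, 0.0]
wrist_force: [-1.8, 0.9, 1.0]
opening: 0.0182
gripper_force: 60.7
```

Emit:
carry_out(
  increments=[
    {"fingers": 1, "dx": 0, "dy": 0, "dz": -0.05, "ax": 0, "ay": 0, "az": 0},
    {"fingers": 1, "dx": 0, "dy": 0, "dz": 0, "ax": 0, "ay": 0, "az": 0},
  ],
)

```text
clock: 11.8
ee_pos: [0.5512, -0.1504, 0.0064]
tcp_rot: [0.08, 3.14, -0.0]
wrist_force: [-6.0, 0.9, 6.4]
opening: 0.0187
gripper_force: 61.6
```

Emit:
carry_out(
  increments=[
    {"fingers": 1, "dx": 0, "dy": 0, "dz": -0.03, "ax": 0, "ay": 0, "az": 0},
    {"fingers": 1, "dx": 0, "dy": 0, "dz": 0, "ax": 0, "ay": 0, "az": 0},
  ],
)

```text
clock: 11.97
ee_pos: [0.5513, -0.1504, 0.0063]
tcp_rot: [0.08, 3.14, -0.0]
wrist_force: [-11.0, 2.8, 23.5]
opening: 0.0188
gripper_force: 63.6
```

```bash
python3 - <<'E'
from h import *
s=manip.get_state();print(s['ee_pos'],s['tcp_rot'],s['opening'],s['wrist_force'],s['torque'])
E
```

```text
[ 0.55125624 -0.15043641  0.00632063] [ 7.99518821e-02  3.13998063e+00 -2.18158175e-04] 0.01878372250968781 [-11.01915651   2.83884835  23.50814041] [0.61105974 1.78647072 0.07032728]
```

Emit:
carry_out(
  increments=[
    {"fingers": 1, "dx": 0, "dy": 0, "dz": 0.025, "ax": 0, "ay": 0, "az": 0},
    {"fingers": 0.4, "dx": 0, "dy": 0, "dz": 0, "ax": 0, "ay": 0, "az": 0},
    {"fingers": 0.2, "dx": 0, "dy": 0, "dz": 0, "ax": 0, "ay": 0, "az": 0},
    {"fingers": 0.2, "dx": 0, "dy": 0, "dz": 0, "ax": 0, "ay": 0, "az": 0},
    {"fingers": 0.2, "dx": 0, "dy": 0, "dz": 0, "ax": 0, "ay": 0, "az": 0},
    {"fingers": 0.2, "dx": 0, "dy": 0, "dz": 0, "ax": 0, "ay": 0, "az": 0},
  ],
)

```text
clock: 12.47
ee_pos: [0.5513, -0.1504, 0.0057]
tcp_rot: [-0.08, -3.14, 0.0]
wrist_force: [-0.0, -0.8, 0.5]
opening: 0.0341
gripper_force: 0.0
```

Emit:
carry_out(
  increments=[
    {"fingers": 0.2, "dx": 0, "dy": 0, "dz": 0.3, "ax": 0, "ay": 0, "az": 0},
    {"fingers": 0.2, "dx": 0, "dy": 0, "dz": 0.6, "ax": 0, "ay": 0, "az": 0},
    {"fingers": 0.2, "dx": 0, "dy": 0, "dz": 0.9, "ax": 0, "ay": 0, "az": 0},
    {"fingers": 0.2, "dx": 0, "dy": 0, "dz": 0.9, "ax": 0, "ay": 0, "az": 0},
    {"fingers": 0.2, "dx": -0.5, "dy": 0, "dz": 0.9, "ax": 0, "ay": 0, "az": 0},
    {"fingers": 0.2, "dx": -1, "dy": 0, "dz": 0.9, "ax": 0, "ay": 0, "az": 0},
    {"fingers": 0.2, "dx": -1, "dy": 0, "dz": 0.9, "ax": 0, "ay": 0, "az": 0},
    {"fingers": 0.2, "dx": -1, "dy": 0, "dz": 0.5, "ax": 0, "ay": 0, "az": 0},
    {"fingers": 0.2, "dx": 0, "dy": 0, "dz": 0, "ax": 0, "ay": 0, "az": 0},
    {"fingers": 0.2, "dx": 0, "dy": 0, "dz": 0, "ax": 0, "ay": 0, "az": 0},
  ],
)

```text
clock: 13.3
ee_pos: [0.446, -0.1507, 0.1847]
tcp_rot: [0.081, 3.138, -0.001]
wrist_force: [0.6, -0.5, -0.1]
opening: 0.034
gripper_force: 0.0
```

```bash
python3 - <<'E'
from h import *
g=grab('scene');w=grab('wrist')
for n,f in (('sc6',g),('w6',w)): np.savez(n+'.npz',**{k:f[k] for k in ('image','vfov','cx','cy','k1','E')})
a=cv2.resize(g['image'][130:220,160:280,::-1],(400,300),interpolation=cv2.INTER_CUBIC)
b=w['image'][100:400,80:480,::-1]
cv2.imwrite('pics/w6.png',np.hstack([a,b]))
s=manip.get_state();print(s['ee_pos'],s['wrist_force'])
E
```

```text
[ 0.44665721 -0.15041551  0.18300062] [ 0.63445611 -0.27946957 -0.55752395]
```

View pics/w6.png

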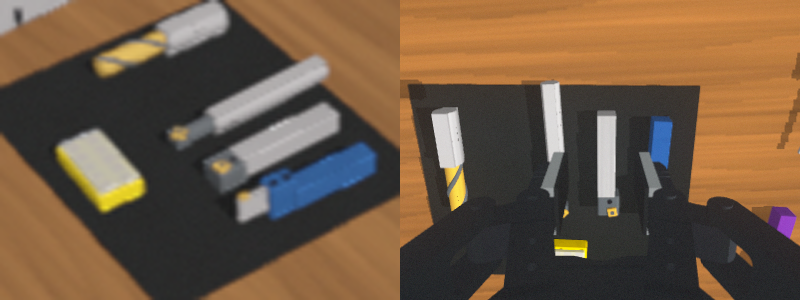

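The tool lies flat and upright, parallel between the bar and the parting tool. In the scene crop its front is at (204,158) and the bar tip at (168,135).

```bash
python3 - <<'E'
from h import *
f=dict(np.load('sc6.npz')); w=dict(np.load('w6.npz'))
P=lambda n,x,y,z: print(n,onz(f,160+x/3.333,130+y/3.333,z).round(4))
P('bar tip',168,136,.015);P('tool front top L',204,158,.023);P('tool tail top R',338,118,.013);P('bar rear',325,65,.013)
W=lambda n,x,y,z: print(n,onz(w,x-320,100+y,z).round(4))
W('tool tail',606,111,.023);W('tool front',608,214,.023);W('bar rear',551,82,.018);W('bar front',566,216,.015);W('bl',661,117,.025)
E
```

```text
bar tip [ 0.591  -0.2137  0.015 ]
tool front top L [ 0.5896 -0.1642  0.023 ]
tool tail top R [ 0.4651 -0.1411  0.013 ]
bar rear [ 0.4269 -0.2042  0.013 ]
tool tail [ 0.4657 -0.1464  0.023 ]
tool front [ 0.592  -0.1499  0.023 ]
bar rear [ 0.433  -0.2018  0.018 ]
bar front [ 0.5981 -0.2007  0.015 ]
bl [ 0.4746 -0.0891  0.025 ]
```

```bash
python3 -c "
from workcell import manip; print(manip.close_job())"
```

```text
the job is handed in; nothing more can be done
None
```

The job is handed in: I pushed the ejector to its stop and drew the turning tool out. It now lies flat and upright on the mat, parallel to the boring bar and about 56 mm from both it and the parting tool, cutting ends level to within roughly 2–6 mm by my measurements; no verdict came back.

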